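# Clip two cut printing blocks to the sloping board

### The job

Two cut printing blocks lean loose on the sloping board. Take the two sprung clips off their rail and clip each block to the board at the middle of its top edge, the wide clip on the wide block and the narrow clip on the narrow block, each pushed down fully home so that its jaws grip block and board together. Leave the blocks where they stand and do not disturb the other things on the bench.

Things in the scene. Friction and masses are not known exactly. Their poses are not given: they have to be found in the camera images.
- easel: Sloping board, fixed: foot 190 x 350 x 14 mm; grey board 7 mm thick, 340 mm wide, leaning 32 degrees from vertical, its top towards the robot at yaw 0, its face away. Origin: under the foot's centre; y along the width, z up. Face and ledge meet at (50, 0, 30) mm; from there it rises 150 mm along (-0.530, 0, 0.848) to its bare top edge. Props behind it end 60 mm below that edge.
- wide_clip_a (a joint): Opening of the wide clip: angle in rad of each of its two levers, both always alike. 0 when the pads are closed on 12 mm (on the rail), 0.17 when the handles are squeezed fully, to their stop (jaws fully open), -0.1 closed on nothing.
- narrow_clip_a (a joint): Opening of the narrow clip, as for the wide clip.
- wide_block_top (a point): On the wide block: middle of its top edge along the width, and midway through the 12 mm sandwich of block and board behind it. Same axes as the block. This is where the wide clip's origin lies when it is fully home.
- narrow_block_top (a point): The same point for the narrow block and the narrow clip.
- rail: Clip rail, fixed to the bench: foot 70 x 240 x 14 mm with an upright plywood fin 12 mm thick and 240 mm long (along y) whose top edge is 75 mm above the bench. Origin: centre of the foot's underside. Both clips start closed on the fin, handles up.
- wide_block: Wide cut printing block: plywood plate 5 mm thick, 120 mm wide, 150 mm tall, leaning loose against the face of the sloping board and standing on its ledge, its top edge flush with the board's top edge. Origin: middle of its lower end; x points out of the board's face, y along its width, z up the slope.
- narrow_block: Narrow cut printing block: plywood plate 5 mm thick, 64 mm wide, 150 mm tall, leaning loose against the face of the sloping board and standing on its ledge, its top edge flush with the board's top edge. Origin: middle of its lower end; x points out of the board's face, y along its width, z up the slope.
- wide_clip: Wide sprung steel clip, jaws 46 mm wide (along y), about 100 g; like a clothes peg: squeezing its handles opens its jaws. Origin: the throat, a black bar that rests on the edge clipped. z from jaws to handles, x across the jaws (squeeze direction). Jaws reach 34 mm below the origin, handles 66 mm above; the hinge is 16 mm above.
- wide_clip_grip (a point): Where to squeeze this clip: midway between its handles, 45 mm above its origin. Handles closed on 12 mm splay to about 42 mm over their tops; squeezed to their stop (about 10 N) they are parallel, 26 mm over all, and the jaws gape 29 mm at their tips and 18 mm at the throat.
- narrow_clip: Narrow sprung steel clip, jaws 22 mm wide (along y), about 60 g; like a clothes peg: squeezing its handles opens its jaws. Origin: the throat, a black bar that rests on the edge clipped. z from jaws to handles, x across the jaws (squeeze direction). Jaws reach 34 mm below the origin, handles 66 mm above; the hinge is 16 mm above.
- narrow_clip_grip (a point): Where to squeeze this clip: midway between its handles, 45 mm above its origin. Handles closed on 12 mm splay to about 42 mm over their tops; squeezed to their stop (about 10 N) they are parallel, 26 mm over all, and the jaws gape 29 mm at their tips and 18 mm at the throat.
- ink_jar: Bystander: closed glass ink jar with a black cap, 64 mm across, 75 mm tall. Origin at its underside.
- ink_tin: Bystander: closed low metal tin, 76 mm across, 50 mm tall. Origin at its underside.
- oil_bottle: Bystander: slim pale bottle with a white cap, 40 mm across, 100 mm tall, standing between the rail and the sloping board. Origin at its underside.
- offcut: Bystander: plain flat wooden offcut 70 x 100 x 20 mm lying on the bench. Origin at its underside.
- roller: Bystander: hand inking roller lying on the bench, black roll 100 mm long and 36 mm thick, wooden handle, 150 mm long in all. Origin at its underside.
- gouge: Bystander: small gouge with a wooden handle lying on the bench. Origin at its underside.
- tray: Bystander: clear plastic open tray 110 x 150 x 50 mm. Origin at its underside.
Not all that is in view belongs to the job. Leave any blue look-alike of the narrow_clip alone. What is shaped like the wide_clip but pink is not meant.

How it is judged:
By the outcome, as a careful person would: the job done as asked, in the order asked, and still so for the second after the job is handed in, with the robot touching nothing.
It also fails if it takes over 56 s, if anything falls off the work surface, if the arm or the gripper's body presses on something with over 40 N, if the wrist force passes 120 N, or if a joint passes its speed limit or range.

### The arm

A 6-joint arm with a two-finger parallel gripper is mounted at the origin on the work surface. World frame = base frame: x ahead of the robot, y to its left, z up, the work surface at z = 0. Lengths are in m, angles in rad, forces in N, time in s.
With the tool pointing down it reaches from about 0.3 to 0.775 m from the base axis. Payload 14.6 kg.
Tool frame: the origin (TCP) lies between the finger pads; the fingertips stand 17 mm ahead of it and the grasp point (between the pads) lies 2 mm behind it; z points along the fingers, y is the line along which they close (so a half turn about z gives the same grasp; the last joint's range is limited). The gripper opens to 94 mm and grips with 3 to 60 N. Pads are 16 mm wide; open, the fingers measure 119 mm over their backs; the gripper's body (75 mm by 177 mm) begins 78 mm behind the grasp point.
Start: joints at [-1.265, 0.3, 1.521, -0, 1.321, -0.067], TCP at [0.2, -0.512, 0.222] pointing down, gripper open.
Joint ranges: [-3.03, 3.03], [-0.79, 2.21], [0.23, 2.52], [-1.04, 4.18], [0, 3.07], [-2.55, 2.55]. Speed limits (rad/s): [2.22, 2.22, 2.57, 3.14, 3.14, 3.14].

### API

Orientations are given as [roll, pitch, yaw] about the fixed x, y, z axes, in that order (R = Rz(yaw) Ry(pitch) Rx(roll)).
In Python, from cell import robot gives the robot as it stands. The module is installed in compiled form; this text tells all that it offers.
- The arm moves only by the tool carry_out, never from a script. Its argument "motion" is a list of rows, each a list of 5 numbers: the closure, from -1 (fully open) to 1 (shut), then the shift along the tool's x, y, z in mm, then the turn about the tool's z in rad. In form: [[jaw, tx, ty, tz, spin], ...]. A call has 1 to 12 rows; each row shifts and turns the commanded pose from where the row before left it, along the tool's axes as they then stand; what a row does not reach is not made up. A row lasts 1/10 s, in which the tool goes at most 50 mm and 8.59 degrees, less where a joint would pass 70% of its speed; a pose out of reach is approached as far as the arm can. A call with a gripper value outside its range is refused whole. The fingers move at their own pace and stop on an object; "grip_force" is the grip in N (left out, the last holds). Time passes only in rows, so rows that do not move let the fingers close. It gives the time, the measured TCP pose, the force, the opening and the grip force at its end, in the units of the state.
- robot.state(): the state, without advancing time (a new reading comes with each control period).
- robot.grab_frame(name): name is "side" or "top"; returns a dict with "pixels" (480x640x3 uint8, red, green, blue), "fx", "fy", "cx", "cy" (pixels), "world_from_camera" (4x4, takes a point from camera to world coordinates). Camera axes: x right, y down, z forward; pixel columns grow to the right and rows downward; lengths in m; the calibration is good to about 2 mm. A picture is of the moment at which its call begins. There is no depth.
- robot.job_done(): hands the job in; it is judged then, once.
The state is a dict: "clock": time; "qpos": joint angles; "joint_velocities": joint speeds; "effort": joint torques, N m; "tcp_pos": TCP position; "orientation": TCP orientation; "force": force on the tool from outside, world axes, zero at the start; "wrist_torque": the same for the moment, N m; "width": finger opening in m; "finger_force": force on a finger pad.
Only numpy, scipy, OpenCV 4.12 (cv2) and the standard library are available. Lean on these libraries where they do the work, as an engineer would, in place of code of your own. Each camera call takes 0.05 s, during which the arm holds its last target. There are 200 camera calls.

## Working session

There is one attempt and no reset: what is moved stays moved. The work goes in short steps, Python scripts to look and compute and a tool call to move; the robot and the scene stay as the last step left them, time stands still between calls to the robot, and variables do not carry over. Pictures are saved under pics/ and viewed, at most 10 in all, crops included, and the job is handed in when it is done.

Besides the shell and the picture viewer there is one more tool, called after ">>>" as name([rows], argument=value, ...), one row to a line, values as JSON. carry_out: Moves the arm, as the interface text tells. Its arguments: {"type":"object","properties":{"motion":{"type":"array","items":{"type":"array","items":{"type":"number"}}},"grip_force":{"type":"number"}},"required":["motion"]}

```bash
mkdir -p pics
cat > h.py <<'E'
import cv2, numpy as np, json
from cell import robot
def grab(n,f=None):
    d=robot.grab_frame(n)
    if f: cv2.imwrite('pics/'+f,d['pixels'][:,:,::-1])
    return d
def ray(d,u,v):
    T=np.array(d['world_from_camera']); r=T[:3,:3]@np.array([(u-d['cx'])/d['fx'],(v-d['cy'])/d['fy'],1.]); return T[:3,3],r/np.linalg.norm(r)
def onz(d,u,v,z):
    o,r=ray(d,u,v); return o+r*(z-o[2])/r[2]
def tri(d1,p1,d2,p2):
    o1,r1=ray(d1,*p1);o2,r2=ray(d2,*p2)
    s=np.linalg.lstsq(np.c_[r1,-r2],o2-o1,rcond=None)[0]
    a=o1+s[0]*r1;b=o2+s[1]*r2; return (a+b)/2,np.linalg.norm(a-b)
def proj(d,p):
    T=np.linalg.inv(np.array(d['world_from_camera'])); c=T[:3,:3]@np.array(p)+T[:3,3]
    return np.array([d['fx']*c[0]/c[2]+d['cx'],d['fy']*c[1]/c[2]+d['cy']])
E
python3 - <<'E'
from h import *
for n in('side','top'):
    d=grab(n,n+'0.png'); print(n,d['fx'],np.round(d['world_from_camera'],3).tolist())
print(robot.state())
E
```

```text
side 478.72813007540896 [[-0.988, -0.095, 0.118, 0.42], [-0.152, 0.597, -0.787, 0.774], [0.005, -0.796, -0.605, 0.685], [0.0, 0.0, 0.0, 1.0]]
top 521.1798810786088 [[-0.019, -0.986, 0.165, 0.343], [-1.0, 0.019, -0.002, 0.017], [-0.001, -0.165, -0.986, 1.276], [0.0, 0.0, 0.0, 1.0]]
{'clock': 0.1, 'qpos': array([-1.26459405e+00,  3.00394919e-01,  1.52150687e+00,  4.28433729e-05,
        1.32069774e+00, -6.66016792e-02]), 'joint_velocities': array([ 1.86486761e-03,  2.60562152e-04, -2.85716694e-03,  6.33162169e-05,
        8.98121341e-05,  1.99528342e-04]), 'effort': array([ 2.84008805e-03, -5.32633531e+01, -3.53282726e+01,  7.10156746e-02,
        2.34677747e-02, -6.76896866e-05]), 'tcp_pos': array([ 0.2002676 , -0.51201501,  0.2219595 ]), 'orientation': array([-3.14059078e+00, -1.08417091e-04,  3.72793277e-01]), 'force': array([ 0.8806728 , -0.69284112,  0.33411051]), 'wrist_torque': array([0.03793606, 0.01369102, 0.02972957]), 'finger_force': 0.0, 'width': 0.09381709682385793}
```

View pics/side0.png

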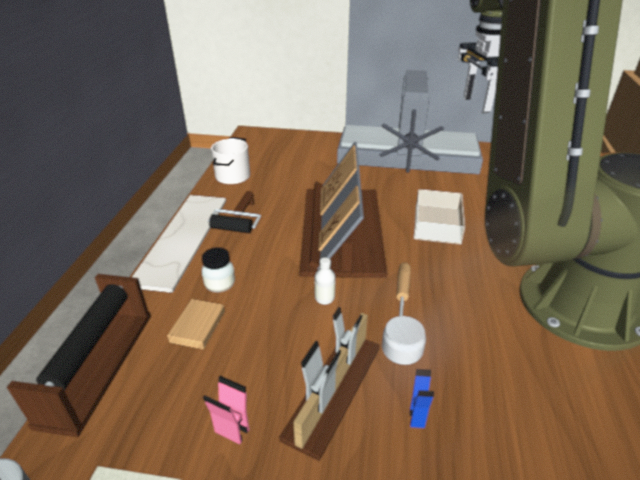

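View pics/top0.png

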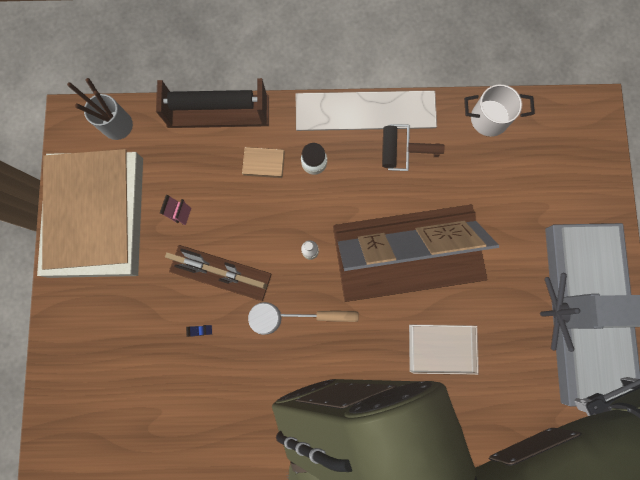

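The side view shows the steel wide clip at (315,370) and the narrow one at (345,335) on the rail, with pink (228,410) and blue (421,400) look-alikes off it. The easel is around (343,210). In the top view the wide clip is at (190,260), the narrow clip at (232,272), pink at (176,209), blue at (199,330), the narrow block at (375,247) and the wide block at (450,236). I choose the two grey clips on the rail and will check them in close crops.

Run:
```python
from h import *
t=cv2.imread('pics/top0.png');s=cv2.imread('pics/side0.png')
def c(im,x,y,w,h,k): return cv2.resize(im[y:y+h,x:x+w],None,fx=k,fy=k,interpolation=cv2.INTER_CUBIC)
A=np.zeros((600,800,3),np.uint8)
A[:300,:400]=c(t,155,230,133,100,3)[:300,:400] if 0 else cv2.resize(t[235:310,160:280],(400,250))[:,:,:].repeat(1,0) if 0 else cv2.resize(t[230:305,160:260],(400,300),interpolation=cv2.INTER_CUBIC)
A[:300,400:]=cv2.resize(t[190:310,330:490],(400,300),interpolation=cv2.INTER_CUBIC)
A[300:,:400]=cv2.resize(s[300:450,270:470],(400,300),interpolation=cv2.INTER_CUBIC)
A[300:,400:]=cv2.resize(s[135:285,260:460],(400,300),interpolation=cv2.INTER_CUBIC)
cv2.imwrite('pics/c1.png',A)
```

```text
(no output)
```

View pics/c1.png

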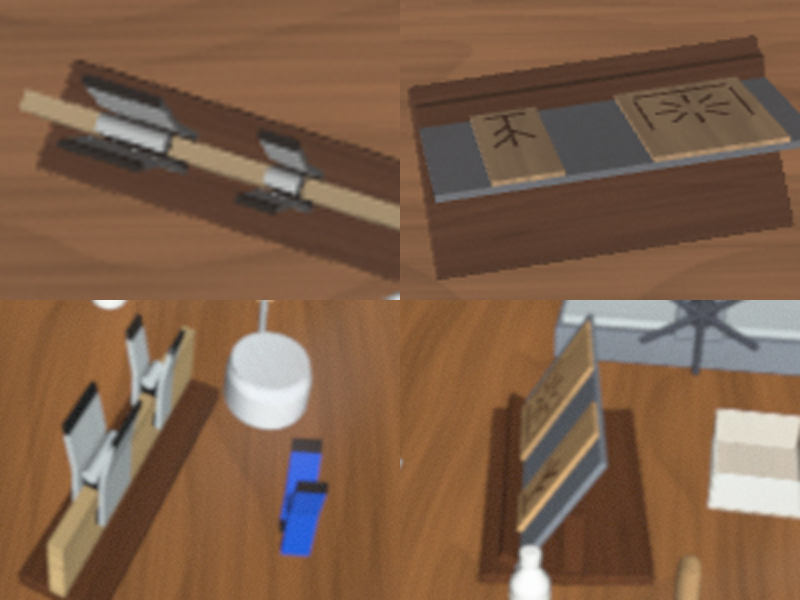

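The crops confirm the choice: two grey steel clips with black handle tips on the tan fin, the blue one apart from them. The tan blocks lean on the grey board, wide at top (450,236) and narrow at top (375,247). Next I measure them with masks and two views.

Run:
```python
from h import *
T=grab('top');S=grab('side')
def mask(d,lo,hi,roi):
    x,y,w,h=roi; m=cv2.inRange(cv2.cvtColor(d['pixels'],cv2.COLOR_RGB2HSV),lo,hi); z=np.zeros_like(m); z[y:y+h,x:x+w]=m[y:y+h,x:x+w]; return z
def show(n,d,lo,hi,roi,amin,eps=2):
    for c in cv2.findContours(mask(d,lo,hi,roi),cv2.RETR_EXTERNAL,cv2.CHAIN_APPROX_NONE)[0]:
        if cv2.contourArea(c)>=amin: print(n,cv2.contourArea(c),np.round(np.mean(c,0)[0],1),cv2.approxPolyDP(c,eps,True)[:,0].tolist())
for n,d,pts in(('T',T,[(240,272),(252,282),(372,252),(440,240),(350,250),(225,290)]),('S',S,[(305,425),(355,325),(345,225),(340,190),(352,205),(330,410)])):
    print(n,[(p,cv2.cvtColor(d['pixels'],cv2.COLOR_RGB2HSV)[p[1],p[0]].tolist()) for p in pts])
tan=((10,60,105),(26,170,255))
show('T blocks',T,(10,50,85),(26,150,255),(335,205,160,65),60)
show('T fin',T,(14,50,120),(28,150,255),(160,240,115,60),8)
show('S blocks',S,(10,50,85),(26,150,255),(310,140,60,115),60)
show('S fin',S,(14,50,120),(28,150,255),(285,310,95,140),20)
dk=((0,0,0),(180,255,45))
show('T dark',T,*dk,(165,240,80,50),5); show('S dark',S,*dk,(290,300,85,80),5)
# hand-read midpoints of handle tips
for n,a,b in(('wide',(187.75,260.6),(321.75,357.5)),('narrow',(227,273),(349.5,315.75))): print(n,tri(T,a,S,b))
```

```text
T [((240, 272), [11, 85, 87]), ((252, 282), [18, 83, 163]), ((372, 252), [15, 93, 113]), ((440, 240), [15, 94, 117]), ((350, 250), [135, 6, 83]), ((225, 290), [12, 127, 139])]
S [((305, 425), [19, 97, 145]), ((355, 325), [15, 16, 93]), ((345, 225), [105, 23, 90]), ((340, 190), [17, 98, 166]), ((352, 205), [16, 111, 140]), ((330, 410), [11, 161, 84])]
T blocks 1367.5 [430.4 263.6] [[494, 248], [357, 269], [494, 269]]
T blocks 830.5 [375.3 247.7] [[383, 231], [357, 235], [366, 264], [395, 259]]
T blocks 4547.0 [409.6 225.2] [[335, 205], [335, 269], [343, 269], [340, 265], [342, 263], [337, 238], [355, 235], [351, 235], [351, 232], [361, 231], [338, 234], [335, 232], [352, 227], [447, 214], [449, 211], [473, 210], [475, 212], [457, 217], [363, 230], [451, 218], [429, 225], [406, 228], [414, 227], [430, 253], [434, 254], [485, 246], [466, 223], [474, 219], [494, 240], [494, 205]]
T fin 132.0 [249.5 280.8] [[235, 277], [260, 287], [263, 284], [243, 276]]
T fin 112.5 [214.2 269.8] [[203, 264], [202, 268], [225, 276], [226, 271]]
T fin 91.5 [174.7 257.5] [[166, 252], [165, 257], [184, 263],
[... 209 characters left out ...]
6, 170], [353, 145], [341, 162], [336, 162]]
S fin 846.5 [306.5 419.9] [[311, 393], [293, 422], [294, 444], [300, 448], [322, 413], [317, 410], [318, 395]]
S fin 280.0 [340.7 367.3] [[340, 347], [341, 353], [336, 367], [335, 390], [349, 366], [345, 361], [347, 349]]
S fin 274.0 [362.1 330.1] [[362, 310], [359, 313], [362, 319], [357, 332], [356, 354], [368, 335], [367, 321], [370, 321], [367, 313]]
S dark 8.5 [333.4 360.4] [[337, 355], [330, 366]]
S dark 53.5 [309.5 353.8] [[316, 343], [304, 359], [303, 365], [316, 347]]
wide (array([0.48576726, 0.33097733, 0.13666403]), np.float64(0.0004044836919742846))
narrow (array([0.45578664, 0.24392752, 0.1382621 ]), np.float64(0.0019872157256667286))
```

Run:
```python
from h import *
T=grab('top');S=grab('side'); r=lambda p:np.round(np.array(p)*1000,1)
for n,tn,tf,sn,sf in(('narrow',(366,264.5),(395.5,259.5),(357.5,206.5),(357.5,186)),('wide',(433.5,254.5),(485.5,246.5),(356.5,170),(353.5,145))):
    a=[onz(T,*tn,.157),onz(T,*tf,.157)]; d=a[1]-a[0]
    print(n,'I corners z=.157',r(a),'len',r(np.linalg.norm(d)),'edge yaw',np.degrees(np.arctan2(-d[0],d[1])) , 'mid',r((a[0]+a[1])/2))
    for t,s in((tn,sn),(tf,sf)):
        p,e=tri(T,t,S,s); print('  tri',r(p),r(e))
# board top edge back
q=[(165.5,254.5),(261.5,285.5)]
a=[onz(T,*p,.075) for p in q]; d=a[1]-a[0]; print('fin ends',r(a),r(np.linalg.norm(d)),'dir',np.degrees(np.arctan2(d[1],d[0])))
for n,m,pts in(('wide',(187.75,260.6),0),('narrow',(227,273),0)): print(n,r(onz(T,*m,.139)))
for p in((305.5,396.5),): pass
# fin end in side near: top face corners
print('side fin near end', r(onz(S,293.5,423,.075)), r(onz(S,301,427,.075)))
```

```text
narrow I corners z=.157 [[ 467.5  -59.5  157. ]
 [ 477.1 -123.5  157. ]] len 64.8 edge yaw -171.46048146924906 mid [472.3 -91.5 157. ]
  tri [469.8 -60.3 145.9] 2.2
  tri [ 477.2 -123.5  157.5] 0.3
wide I corners z=.157 [[ 486.4 -206.2  157. ]
 [ 501.7 -319.8  157. ]] len 114.7 edge yaw -172.33609003794132 mid [ 494.1 -263.   157. ]
  tri [ 487.2 -207.5  150.3] 0.1
  tri [ 503.6 -319.5  158.1] 4.1
fin ends [[509.  400.   75. ]
 [432.7 176.7  75. ]] 236.0 dir -108.85028151479304
wide [485.7 330.3 139. ]
narrow [456.7 243.8 139. ]
side fin near end [514.6 401.7  75. ] [503.1 406.2  75. ]
```

Checks against the text:

| Item | Measured | Expected |
|---|---|---|
| Fin length | 236 mm | 240 mm |
| Handle-tip height | 137–138 mm | about 139 mm |
| Block top edge height | 146–158 mm | about 157 mm |
| Rail yaw | −18.9° | – |
| Easel yaw | about 7.6° | – |

I'm moving now.

>>> carry_out([
  [-1,0,0,0,-0.145],
  [-1,0,0,0,-0.145],
  [-1,0,0,0,-0.145],
  [-1,0,0,0,-0.145],
  [-1,0,0,0,-0.145],
  [-1,0,0,0,-0.143],
  [-1,39,8,0,0],
  [-1,39,8,0,0],
  [-1,39,8,0,0],
  [-1,39,8,0,0],
  [-1,39,8,0,0],
  [-1,39,8,0,0],
])

```text
clock: 1.5
tcp_pos: [0.3221, -0.3049, 0.2225]
orientation: [3.141, 0.0, 1.241]
force: [1.0, 0.3, 0.9]
width: 0.0939
finger_force: 0.0
```

>>> carry_out([
  [-1,39,8,0,0],
  [-1,39,8,0,0],
  [-1,39,8,0,0],
  [-1,39,8,0,0],
  [-1,39,8,0,0],
  [-1,39,8,0,0],
  [-1,39,-9,0,0],
  [-1,39,-9,0,0],
  [-1,39,-9,0,0],
  [-1,39,-9,0,0],
  [-1,39,-9,0,0],
  [-1,39,-9,0,0],
])

```text
clock: 2.7
tcp_pos: [0.4674, 0.14, 0.2226]
orientation: [3.141, -0.0, 1.241]
force: [0.8, 0.3, -0.4]
width: 0.0941
finger_force: 0.0
```

>>> carry_out([
  [-1,39,-9,0,0],
  [-1,39,-9,0,0],
  [-1,39,-9,0,0],
  [-1,35,-9,0,0],
  [-1,30,-9,0,0],
  [-1,0,0,0,0],
  [-1,0,0,0,0],
])

```text
clock: 3.4
tcp_pos: [0.4837, 0.3252, 0.222]
orientation: [-3.141, 0.001, 1.242]
force: [-0.7, -0.9, -0.6]
width: 0.0938
finger_force: 0.0
```

```bash
cat >> h.py <<'E'
def where(tgt=None,yaw=None):
    s=robot.state(); p=np.array(s['tcp_pos']); y=s['orientation'][2]
    print('t',round(s['clock'],2),'tcp',np.round(p*1000,1),'rpy deg',np.round(np.degrees(s['orientation']),2),'w',round(s['width']*1000,1),'F',np.round(s['force'],1),'ff',round(s['finger_force'],1))
    if tgt is not None:
        R=cv2.Rodrigues(np.array([0,0,y]))[0]@np.diag([1.,-1,-1]); print(' move tool mm',np.round(R.T@(np.array(tgt)-p*1000),1),'spin',None if yaw is None else round(np.radians(np.degrees(y)-yaw),3))
E
python3 - <<'E'
from h import *
where([485.5,330.5,180],71.1)
T=grab('top')
# wide/narrow block side edges on saturation, along lines parallel to top edge (px dir), 4 and 8 px up
S=cv2.cvtColor(T['pixels'],cv2.COLOR_RGB2HSV)[:,:,1].astype(np.float32)
for n,a,b in(('narrow',(366,264.5),(395.5,259.5)),('wide',(433.5,254.5),(485.5,246.5))):
    a=np.array(a);b=np.array(b);u=(b-a)/np.linalg.norm(b-a);v=np.array([-u[1],u[0]])
    for off in(-1.5,-2.5,-4,-6,-8):
        t=np.arange(-12,np.linalg.norm(b-a)+12,.25);P=a+v*off+t[:,None]*u
        val=cv2.remap(S,P[:,0:1].astype(np.float32),P[:,1:2].astype(np.float32),cv2.INTER_LINEAR).ravel()
        k=np.where(val>50)[0]; print(n,off,P[k[0]],P[k[-1]])
    for f in(.2,.5,.8):
        t=np.arange(-12,8,.25);P=a+f*(b-a)+t[:,None]*v
        val=cv2.remap(S,P[:,0:1].astype(np.float32),P[:,1:2].astype(np.float32),cv2.INTER_LINEAR).ravel().astype(int); print(f,list(zip(t[::4],val[::4])))
E
```

```text
t 3.4 tcp [483.7 325.2 222. ] rpy deg [-1.7998e+02  4.0000e-02  7.1150e+01] w 93.8 F [-0.7 -0.9 -0.6] ff 0.0
 move tool mm [ 5.6 -0.  42. ] spin 0.001
narrow -1.5 [365.99582229 262.97931511] [395.57397902 257.9660682 ]
narrow -2.5 [365.58222942 262.03515361] [395.16038615 257.0219067 ]
narrow -4 [365.08508244 260.59802283] [394.41675453 255.62655298]
narrow -6 [364.50438134 258.66792277] [393.34308415 253.78000704]
narrow -8 [363.92368024 256.73782271] [392.51589841 251.89168404]
0.2 [(np.float64(-12.0), np.int64(92)), (np.float64(-11.0), np.int64(93)), (np.float64(-10.0), np.int64(93)), (np.float64(-9.0), np.int64(93)), (np.float64(-8.0), np.int64(92)), (np.float64(-7.0), np.int64(92)), (np.float64(-6.0), np.int64(92)), (np.float64(-5.0), np.int64(93)), (np.float64(-4.0), np.int64(93)), (np.float64(-3.0), np.int64(94)), (np.float64(-2.0), np.int64(94)), (np.float64(-1.0), np.int64(92)), (np.float64(0.0), np.int64(49)), (np.float64(1.0), np.int64(11)), (np.float64(2.0), np.int64(10)), (np.float64(3.0), np.int64(62)), (np.float64(4.0), np.int64(120)), (np.float64(5.0), np.int64(121)),
[... 3106 characters left out ...]
, np.int64(120))]
0.8 [(np.float64(-12.0), np.int64(93)), (np.float64(-11.0), np.int64(94)), (np.float64(-10.0), np.int64(94)), (np.float64(-9.0), np.int64(94)), (np.float64(-8.0), np.int64(94)), (np.float64(-7.0), np.int64(95)), (np.float64(-6.0), np.int64(94)), (np.float64(-5.0), np.int64(94)), (np.float64(-4.0), np.int64(94)), (np.float64(-3.0), np.int64(94)), (np.float64(-2.0), np.int64(94)), (np.float64(-1.0), np.int64(88)), (np.float64(0.0), np.int64(45)), (np.float64(1.0), np.int64(8)), (np.float64(2.0), np.int64(11)), (np.float64(3.0), np.int64(73)), (np.float64(4.0), np.int64(120)), (np.float64(5.0), np.int64(122)), (np.float64(6.0), np.int64(122)), (np.float64(7.0), np.int64(121))]
```

>>> carry_out([
  [-1,5.5,0,20,0],
  [-1,0,0,30,0],
  [-1,0,0,30,0],
  [-1,0,0,24,0],
  [-1,0,0,0,0],
  [-1,0,0,0,0],
])

```text
clock: 4.05
tcp_pos: [0.4862, 0.3297, 0.1194]
orientation: [3.141, -0.0, 1.24]
force: [1.2, 0.2, -0.1]
width: 0.094
finger_force: 0.0
```

Run:
```python
from h import *
where([485.5,330.5,118],71.1)
T=grab('top');S=grab('side')
A=np.zeros((600,800,3),np.uint8)
A[:,:400]=cv2.resize(T['pixels'][215:305,150:210],(400,600))[:,:,::-1]
A[:,400:]=cv2.resize(S['pixels'][290:440,270:370],(400,600))[:,:,::-1]
cv2.imwrite('pics/c2.png',A)
```

```text
t 4.05 tcp [486.2 329.7 119.4] rpy deg [ 1.7998e+02 -2.0000e-02  7.1040e+01] w 94.0 F [ 1.2  0.2 -0.1] ff 0.0
 move tool mm [ 0.6 -0.9  1.4] spin -0.001
```

View pics/c2.png

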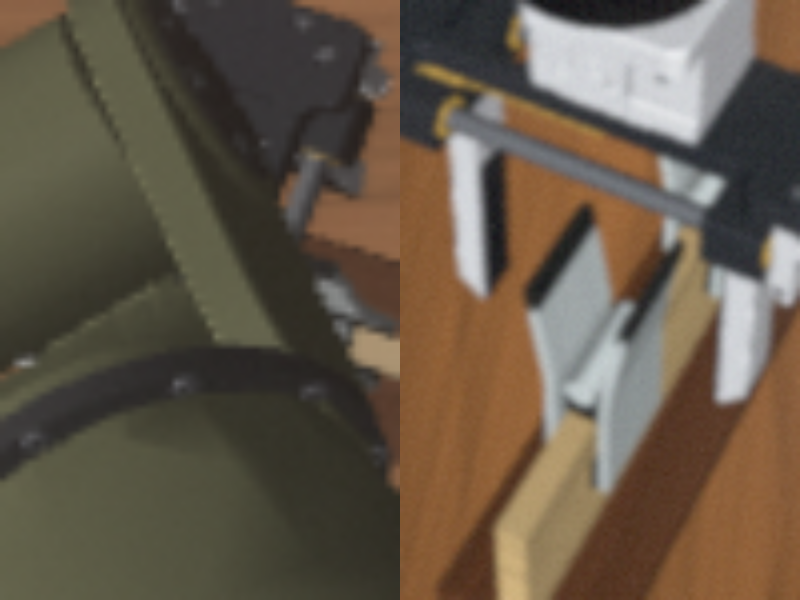

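The fingers straddle the wide clip's handles: the tips are at about (470,290) and (735,395), with the clip centre between them at (600,335). Closing.

>>> carry_out([
  [1,0,0,0,0],
  [1,0,0,0,0],
  [1,0,0,0,0],
  [1,0,0,0,0],
  [1,0,0,0,0],
  [1,0,0,0,0],
  [1,0,0,0,0],
  [1,0,0,0,0],
], grip_force=22)

```text
clock: 4.95
tcp_pos: [0.4864, 0.3305, 0.1196]
orientation: [3.14, -0.002, 1.241]
force: [-0.2, -1.1, 12.4]
width: 0.0337
finger_force: 8.8
```

>>> carry_out([
  [1,0,0,0,0],
  [1,0,0,0,0],
  [1,0,0,0,0],
  [1,0,0,0,0],
])

```text
clock: 5.35
tcp_pos: [0.4868, 0.3305, 0.1204]
orientation: [3.139, -0.002, 1.241]
force: [0.6, -2.2, 12.5]
width: 0.0243
finger_force: 22.0
```

>>> carry_out([
  [1,0,0,-10,0],
  [1,0,0,-20,0],
  [1,0,0,-30,0],
  [1,0,0,-40,0],
  [1,0,0,-40,0],
  [1,0,0,-10,0],
  [1,0,0,0,0],
])

```text
clock: 6.05
tcp_pos: [0.4859, 0.3304, 0.2697]
orientation: [3.14, -0.002, 1.241]
force: [0.1, 0.8, -2.9]
width: 0.0241
finger_force: 22.0
```

Run:
```python
from h import *
where()
T=grab('top');S=grab('side')
p=proj(S,robot.state()['tcp_pos']);print(p,proj(T,robot.state()['tcp_pos']))
x,y=int(p[0])-60,int(p[1])-60
A=cv2.resize(S['pixels'][y:y+150,x:x+150],(600,600),interpolation=cv2.INTER_CUBIC)[:,:,::-1];print(x,y)
cv2.imwrite('pics/c3.png',A)
```

```text
t 6.05 tcp [485.9 330.4 269.7] rpy deg [ 1.7991e+02 -1.0000e-01  7.1090e+01] w 24.1 F [ 0.1  0.8 -2.9] ff 22.0
[322.55268462 290.53667296] [170.11850717 252.99786487]
262 230
```

View pics/c3.png

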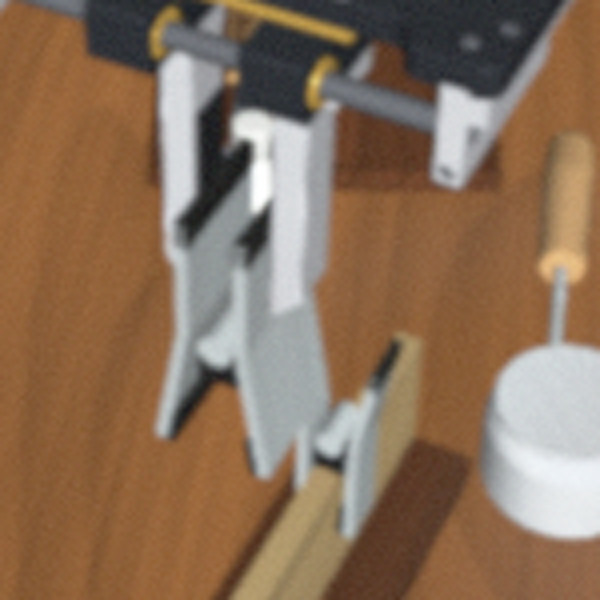

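The wide clip is held upright with its jaws open (tips at about (165,430) and (260,470) in the crop). The narrow clip is still on the rail. I'm carrying the wide clip to above the wide block.

>>> carry_out([
  [1,0,0,-3,-0.115],
  [1,0,0,-3,-0.115],
  [1,0,0,0,-0.115],
  [1,0,0,0,-0.115],
  [1,-37,-4,0,0],
  [1,-37,-4,0,0],
  [1,-37,-4,0,0],
  [1,-37,-4,0,0],
  [1,-37,-4,0,0],
  [1,-37,-4,0,0],
  [1,-37,-4,0,0],
  [1,-37,-4,0,0],
])

```text
clock: 7.35
tcp_pos: [0.4916, 0.0312, 0.2725]
orientation: [-3.138, -0.0, 1.701]
force: [0.7, 0.1, -1.0]
width: 0.024
finger_force: 22.0
```

>>> carry_out([
  [1,-37,-4,0,0],
  [1,-37,-4,0,0],
  [1,-37,-4,0,0],
  [1,-37,-4,0,0],
  [1,-37,-4,0,0],
  [1,-37,-4,0,0],
  [1,-37,-4,0,0],
  [1,-33,-4,0,0],
  [1,0,0,0,0],
  [1,0,0,0,0],
])

```text
clock: 8.35
tcp_pos: [0.498, -0.2611, 0.2725]
orientation: [-3.139, -0.002, 1.7]
force: [-0.3, -0.4, -0.6]
width: 0.0242
finger_force: 22.0
```

Run:
```python
from h import *
where([497.9,-261.3,250],97.5)
T=grab('top','t4.png');S=grab('side','s4.png')
p=np.array([494,-262,157])/1e3
for d in(T,S):print(proj(d,p))
for n,d,o in(('T',T,40),('S',S,45)):
    q=proj(d,p).astype(int);print(n,q-[o,int(o*1.5)])
a=[]
for d,o in((T,40),(S,45)):
    q=proj(d,p).astype(int);im=d['pixels'][max(0,q[1]-int(o*1.5)):q[1]+int(o*1.5),q[0]-o:q[0]+o];a.append(cv2.resize(im,(400,600),interpolation=cv2.INTER_CUBIC))
cv2.imwrite('pics/c4.png',np.hstack(a)[:,:,::-1])
```

```text
t 8.35 tcp [ 498.  -261.1  272.5] rpy deg [-1.7986e+02 -1.3000e-01  9.7380e+01] w 24.2 F [-0.3 -0.4 -0.6] ff 22.0
 move tool mm [-0.1 -0.1 22.5] spin -0.002
[459.07916663 250.52808321]
[355.9466872  156.38902236]
T [419 190]
S [310  89]
```

View pics/c4.png

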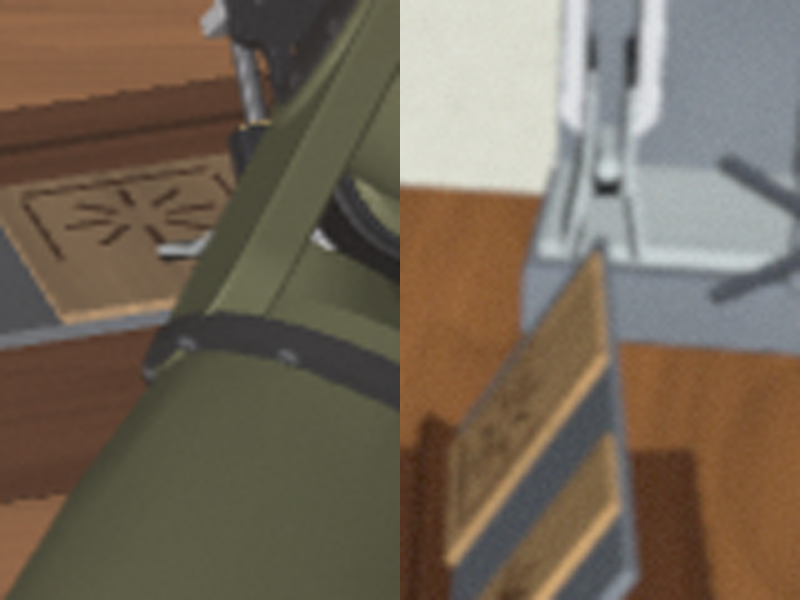

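The side view shows the wide clip above the block: throat bar at crop (606,185), tips at (570,250) and (636,250). The block's top-edge middle is at (603,303), which matches the projected target at z=157. The arm hides this spot in the top view.

Run:
```python
from h import *
S=grab('side'); n=np.array([.991,.131,0])
o=np.array([498,-261.1,227.5])
f=lambda p:np.round(np.array([(proj(S,np.array(p)/1e3)[0]-310)*4.44+400,(proj(S,np.array(p)/1e3)[1]-89)*4.478]),1)
print('orig',f(o),'z-4',f(o-[0,0,4]),'tips',f(o+14.5*n-[0,0,34]),f(o-14.5*n-[0,0,34]),'near face +y tip centre', f(o+14.5*n-[0,0,34]+[-3,23,0]),f(o-14.5*n-[0,0,34]+[-3,23,0]),'front throat',f(o+[-3,23,0]))
I=np.array([494,-261.8,157.2]);print('I',f(I),'near corner',f(I+60*np.array([-.131,.991,0])))
```

```text
orig [602.6 177.8] z-4 [602.3 185.1] tips [572.1 238.5] [627.1 239.2] near face +y tip centre [573.1 258.2] [629. 259.] front throat [604.2 196.9]
I [604.  301.6] near corner [608.2 355.7]
```

>>> carry_out([
  [1,0,0.5,15,0],
  [1,0,0,15,0],
  [1,0,0,8,0],
  [1,0,0,6,0],
  [1,0,0,5,0],
  [1,0,0,4,0],
  [1,0,0,0,0],
])

```text
clock: 9.2
tcp_pos: [0.4989, -0.2609, 0.2212]
orientation: [-3.141, -0.0, 1.701]
force: [0.1, -0.4, -0.9]
width: 0.0246
finger_force: 22.0
```

```bash
cat >> h.py <<'E'
def look(f,p,o=30,oy=None):
    S=grab('side'); oy=oy or o; q=proj(S,np.array(p)/1e3).astype(int); k=600/(2*oy)
    im=S['pixels'][q[1]-oy:q[1]+oy,q[0]-o:q[0]+o]; print('crop origin',q-[o,oy],'scale',k)
    cv2.imwrite('pics/'+f,cv2.resize(im,None,fx=k,fy=k,interpolation=cv2.INTER_CUBIC)[:,:,::-1]); return S
E
python3 - <<'E'
from h import *
where([498.3,-261.2,217],97.5)
look('c5.png',[494,-262,185])
E
```

```text
t 9.2 tcp [ 498.9 -260.9  221.2] rpy deg [-1.7999e+02 -1.0000e-02  9.7450e+01] w 24.6 F [ 0.1 -0.4 -0.9] ff 22.0
 move tool mm [-0.2 -0.7  4.2] spin -0.001
crop origin [326 115] scale 10.0
```

View pics/c5.png

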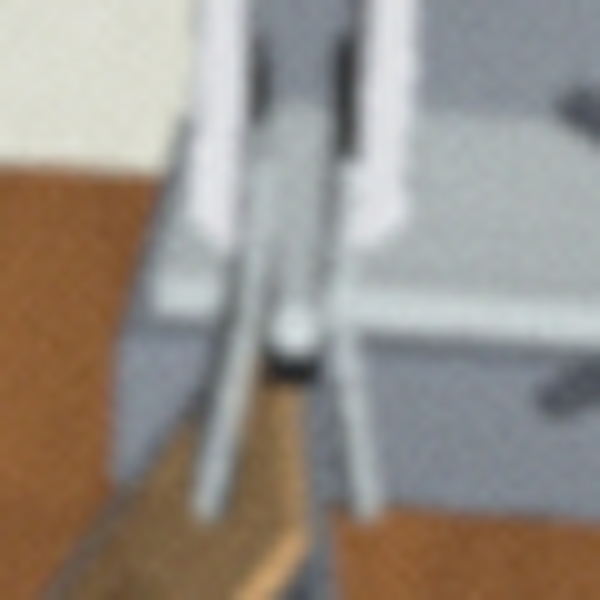

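The jaws straddle block and board. The far tip is at (205,515) in front of the block face, the near tip at (375,515) behind the board with clearance to spare, and there is no contact force. I'm going a little deeper.

>>> carry_out([
  [1,0,0.5,2,0],
  [1,0,0.5,2,0],
  [1,0,0.5,2,0],
  [1,0,0.5,2,0],
  [1,0,0,0,0],
])

```text
clock: 9.75
tcp_pos: [0.5009, -0.2607, 0.2131]
orientation: [-3.141, -0.0, 1.701]
force: [0.2, 0.4, -1.3]
width: 0.0243
finger_force: 22.0
```

>>> carry_out([
  [1,0,0.5,1.5,0],
  [1,0,0.5,1.5,0],
  [1,0,0.5,1.5,0],
  [1,0,0,0,0],
])

```text
clock: 10.15
tcp_pos: [0.5028, -0.2606, 0.2091]
orientation: [3.14, 0.0, 1.701]
force: [3.6, 0.6, 0.7]
width: 0.024
finger_force: 22.0
```

The far tip now just touches the block face. I'm letting go gradually while drifting toward the robot so the clip can swing in line with the board.

>>> carry_out([
  [0.4,0,0,0,0],
  [0.3,0,-2,0,0],
  [0.25,0,-3,0,0],
  [0.2,0,-3,0,0],
  [0.1,0,-4,0,0],
  [0.0,0,-4,0,0],
  [-0.1,0,-4,0,0],
  [-0.2,0,-4,0,0],
  [-0.3,0,-4,0,0],
  [-0.35,0,-2,0,0],
  [-0.35,0,0,0,0],
])

```text
clock: 11.25
tcp_pos: [0.4725, -0.2645, 0.209]
orientation: [3.142, 0.0, 1.701]
force: [-1.4, 0.7, -0.5]
width: 0.0632
finger_force: 0.5
```

Run:
```python
from h import *
where()
look('c6.png',[494,-262,185])
```

```text
t 11.25 tcp [ 472.5 -264.5  209. ] rpy deg [180.     0.    97.44] w 63.2 F [-1.4  0.7 -0.5] ff 0.5
crop origin [326 115] scale 10.0
```

View pics/c6.png

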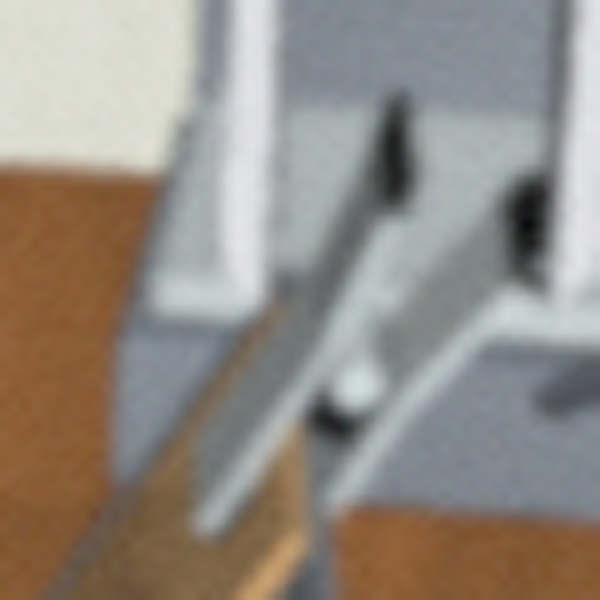

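The clip has swung in line with the board and grips it. Its throat bar end is at crop (330,415), still short of home. Working out the remaining distance.

Run:
```python
from h import *
S=grab('side'); ps=np.radians(7.5); n=np.array([np.cos(ps),np.sin(ps),0]);y=np.array([-np.sin(ps),np.cos(ps),0])
nb=.848*n+np.array([0,0,.53]);u=-.53*n+np.array([0,0,.848]);I=np.array([494,-261.8,157.2]);M=I-nb
f=lambda p:np.round((proj(S,np.array(p)/1e3)-[326,115])*10,0)
for e in(0,3,6,9,12,15):
    o=M+e*u+23*y; print(e,'bar',f(o),'hinge',f(o+16*u),'far tip',f(o-34*u+7*nb),'near top',f(o+66*u-20*nb),'far top',f(o+66*u+20*nb), 'origin',np.round(M+e*u,1))
```

```text
0 bar [306. 461.] hinge [346. 409.] far tip [201. 554.] near top [543. 286.] far top [400. 198.] origin [ 493.2 -261.9  156.7]
3 bar [314. 451.] hinge [353. 399.] far tip [208. 545.] near top [551. 276.] far top [408. 187.] origin [ 491.6 -262.1  159.2]
6 bar [321. 441.] hinge [360. 389.] far tip [215. 535.] near top [558. 266.] far top [416. 177.] origin [ 490.  -262.3  161.8]
9 bar [328. 432.] hinge [368. 380.] far tip [222. 526.] near top [566. 256.] far top [423. 167.] origin [ 488.4 -262.5  164.3]
12 bar [336. 422.] hinge [375. 370.] far tip [229. 516.] near top [574. 245.] far top [431. 156.] origin [ 486.9 -262.7  166.8]
15 bar [343. 412.] hinge [383. 360.] far tip [236. 507.] near top [582. 235.] far top [439. 146.] origin [ 485.3 -262.9  169.4]
```

About 6–7 mm short by the hinge position. I'll raise the fingertips to the near handle's top level, squeeze lightly, and push down the slope.

>>> carry_out([
  [-0.35,0,0,-9,0],
  [-0.35,0,-7,0,0],
  [-0.35,0,-6,0,0],
  [0.0,0,0,0,0],
  [0.1,0,0,0,0],
  [0.2,0,0,0,0],
  [0.3,0,0,0,0],
], grip_force=7)

```text
clock: 12.05
tcp_pos: [0.46, -0.2661, 0.2179]
orientation: [3.142, 0.0, 1.701]
force: [0.4, -0.5, -0.7]
width: 0.046
finger_force: 6.7
```

>>> carry_out([
  [0.5,0,0,0,0],
  [0.5,0,0.8,1.3,0],
  [0.5,0,0.8,1.3,0],
  [0.5,0,0.8,1.3,0],
  [0.5,0,0.8,1.3,0],
  [0.5,0,0,0,0],
], grip_force=9)

```text
clock: 12.65
tcp_pos: [0.463, -0.2656, 0.2125]
orientation: [-3.141, -0.0, 1.701]
force: [1.5, -0.2, -0.6]
width: 0.0459
finger_force: 8.5
```

Run:
```python
from h import *
where()
look('c7.png',[494,-262,185])
```

```text
t 12.65 tcp [ 463.  -265.6  212.5] rpy deg [-1.7999e+02 -1.0000e-02  9.7450e+01] w 45.9 F [ 1.5 -0.2 -0.6] ff 8.5
crop origin [326 115] scale 10.0
```

View pics/c7.png

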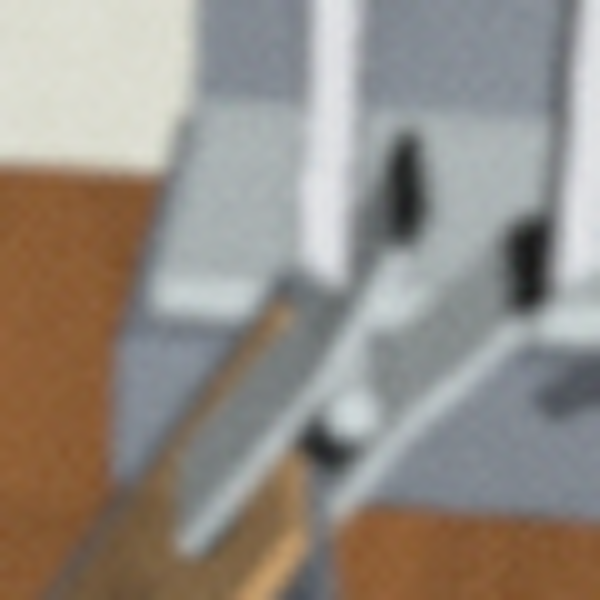

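The clip slid about 6 mm: the hinge is now at (352,412) against a predicted home of (346,409). I'll push on until it bottoms.

>>> carry_out([
  [0.5,0,0.5,0.9,0],
  [0.5,0,0.5,0.9,0],
  [0.5,0,0.5,0.9,0],
  [0.5,0,0.5,0.9,0],
  [0.5,0,0,0,0],
])

```text
clock: 13.2
tcp_pos: [0.4642, -0.2661, 0.2105]
orientation: [-3.14, 0.002, 1.701]
force: [-11.6, -0.6, 15.0]
width: 0.0468
finger_force: 9.9
```

```bash
cat >> h.py <<'E'
def hinge(S,org=(326,115)):
    # bright hinge end and dark bar: report subpixel blobs near crop
    g=cv2.cvtColor(S['pixels'],cv2.COLOR_RGB2GRAY)[org[1]:org[1]+60,org[0]:org[0]+60]
    for nm,m in(('bright',cv2.inRange(g,190,255)),('dark',cv2.inRange(g,0,55))):
        k,_,st,c=cv2.connectedComponentsWithStats(m)
        print(nm,[(np.round(c[i]*10,0).tolist(),int(st[i,4])) for i in range(1,k) if st[i,4]>=2])
E
python3 - <<'E'
from h import *
where(); hinge(look('x.png',[494,-262,185])); 
im=cv2.imread('pics/c7.png');im=cv2.cvtColor(cv2.resize(im,(60,60),interpolation=cv2.INTER_AREA),cv2.COLOR_BGR2RGB); hinge({'pixels':im},(0,0))
im=cv2.imread('pics/c6.png');im=cv2.cvtColor(cv2.resize(im,(60,60),interpolation=cv2.INTER_AREA),cv2.COLOR_BGR2RGB); hinge({'pixels':im},(0,0))
E
```

```text
t 13.2 tcp [ 464.2 -266.1  210.5] rpy deg [-1.7993e+02  9.0000e-02  9.7430e+01] w 46.8 F [-11.6  -0.6  15. ] ff 9.9
crop origin [326 115] scale 10.0
bright [([88.0, 74.0], 297), ([316.0, 131.0], 117), ([577.0, 192.0], 105), ([203.0, 289.0], 23), ([382.0, 298.0], 13), ([340.0, 355.0], 2), ([349.0, 406.0], 11), ([445.0, 385.0], 2)]
dark [([395.0, 185.0], 12), ([521.0, 257.0], 17), ([318.0, 448.0], 4)]
bright [([88.0, 74.0], 297), ([324.0, 136.0], 108), ([581.0, 156.0], 70), ([202.0, 290.0], 24), ([386.0, 296.0], 14), ([573.0, 320.0], 13), ([340.0, 355.0], 2), ([350.0, 408.0], 10)]
dark [([402.0, 187.0], 10), ([524.0, 259.0], 15), ([320.0, 445.0], 4)]
bright [([88.0, 74.0], 298), ([236.0, 168.0], 146), ([568.0, 206.0], 120), ([369.0, 280.0], 7), ([345.0, 315.0], 2), ([352.0, 377.0], 12)]
dark [([387.0, 153.0], 9), ([521.0, 217.0], 17), ([328.0, 418.0], 4)]
```

It has bottomed: the reaction is 19 N straight up the slope with no further motion. Releasing and lifting clear.

>>> carry_out([
  [0.0,0,0,0,0],
  [-0.3,0,0,0,0],
  [-0.5,0,0,0,0],
  [-0.6,0,0,0,0],
  [-0.6,0,0,-20,0],
  [-0.6,0,0,-35,0],
  [-0.8,0,0,-20,0],
  [-1,0,0,0,0],
])

```text
clock: 14.05
tcp_pos: [0.4657, -0.2658, 0.2868]
orientation: [3.138, 0.003, 1.701]
force: [-0.4, 0.4, 0.4]
width: 0.0875
finger_force: 0.0
```

Run:
```python
from h import *
where([456.2,243.8,250],71.1); S=look('x2.png',[494,-262,185]); hinge(S)
T=grab('top')
c=[cv2.resize(S['pixels'][115:175,320:380],(400,400),interpolation=cv2.INTER_CUBIC),cv2.resize(T['pixels'][210:270,420:480],(400,400),interpolation=cv2.INTER_CUBIC)]
cv2.imwrite('pics/c8.png',np.hstack(c)[:,:,::-1])
```

```text
t 14.05 tcp [ 465.7 -265.8  286.8] rpy deg [1.7981e+02 1.6000e-01 9.7460e+01] w 87.5 F [-0.4  0.4  0.4] ff 0.0
 move tool mm [506.5  56.7  36.8] spin 0.46
crop origin [326 115] scale 10.0
bright [([88.0, 74.0], 297), ([205.0, 289.0], 22), ([382.0, 298.0], 13), ([575.0, 319.0], 11), ([349.0, 406.0], 11)]
dark [([395.0, 180.0], 10), ([521.0, 262.0], 14), ([313.0, 447.0], 3)]
```

View pics/c8.png

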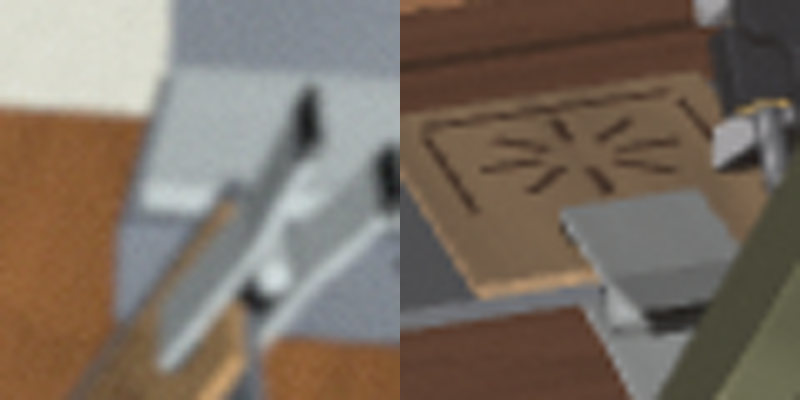

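The wide clip sits home and aligned with the slope (hinge at (270,275) in the left tile, jaw on the block in the right tile). The block has not moved. Now for the narrow clip.

>>> carry_out([
  [-1,0,0,0,0.115],
  [-1,0,0,0,0.115],
  [-1,0,0,0,0.115],
  [-1,0,0,0,0.115],
  [-1,37,-13,0,0],
  [-1,37,-13,0,0],
  [-1,37,-13,0,0],
  [-1,37,-13,0,0],
  [-1,37,-13,0,0],
  [-1,37,-13,0,0],
  [-1,37,-13,0,0],
  [-1,37,-13,0,0],
])

```text
clock: 15.35
tcp_pos: [0.4618, 0.0498, 0.2827]
orientation: [-3.14, 0.001, 1.241]
force: [-0.5, -0.1, -0.3]
width: 0.0939
finger_force: 0.0
```

>>> carry_out([
  [-1,37,-14,0,0],
  [-1,37,-14,0,0],
  [-1,37,-14,0,0],
  [-1,37,-14,10,0],
  [-1,37,-14,10,0],
  [-1,0,0,0,0],
  [-1,0,0,0,0],
])

```text
clock: 16.05
tcp_pos: [0.4557, 0.2462, 0.2626]
orientation: [-3.14, 0.002, 1.242]
force: [0.5, 0.2, -0.3]
width: 0.0944
finger_force: 0.0
```

Run:
```python
from h import *
where([456.2,243.8,118],71.1)
T=grab('top'); ps=np.radians(7.5); n=np.array([np.cos(ps),np.sin(ps),0]);y=np.array([-np.sin(ps),np.cos(ps),0])
nb=.848*n+np.array([0,0,.53]);u=-.53*n+np.array([0,0,.848]);M=np.array([494,-261.8,157.2])-nb
for a in(23,-23): print('jaw tip expected px',proj(T,(M-34*u+8*nb+a*y)/1e3), 'handle top', proj(T,(M+66*u+21*nb+a*y)/1e3))
im=T['pixels'][205:275,415:500]
hs=cv2.cvtColor(im,cv2.COLOR_RGB2HSV)
cv2.imwrite('pics/c9.png',np.hstack([cv2.resize(im,(425,350),interpolation=cv2.INTER_CUBIC),cv2.resize(T['pixels'][225:295,195:270],(375,350),interpolation=cv2.INTER_CUBIC)])[:,:,::-1])
```

```text
t 16.05 tcp [455.7 246.2 262.6] rpy deg [-1.7989e+02  1.1000e-01  7.1180e+01] w 94.4 F [ 0.5  0.2 -0.3] ff 0.0
 move tool mm [ -2.1   1.3 144.6] spin 0.001
jaw tip expected px [444.04635791 243.05043439] handle top [457.47435696 256.34405871]
jaw tip expected px [464.40879327 239.98658172] handle top [479.69065817 252.98579597]
```

View pics/c9.png

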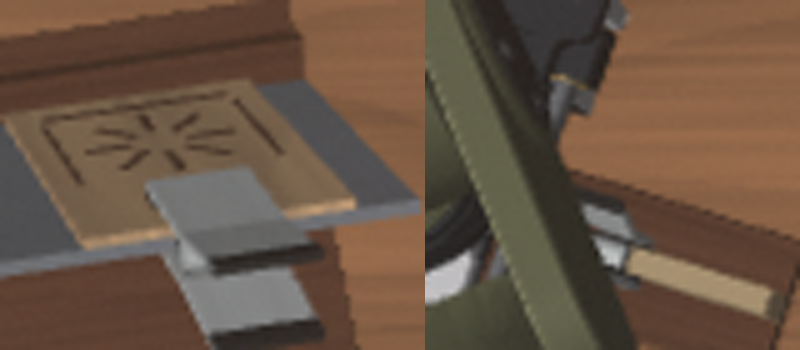

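The jaw corners on the wide block are at px (444.4,241.4) and (464.6,238.6), as expected to about 1.5 px, so the clip is centred. Descending on the narrow clip.

>>> carry_out([
  [-1,-2,1,30,0],
  [-1,0,0,40,0],
  [-1,0,0,40,0],
  [-1,0,0,20,0],
  [-1,0,0,14,0],
  [-1,0,0,0,0],
  [0,0,0,0,0],
  [0,0,0,0,0],
  [0.1,0,0,0,0],
  [0.1,0,0,0,0],
], grip_force=20)

```text
clock: 17.1
tcp_pos: [0.4567, 0.2438, 0.1207]
orientation: [3.141, -0.001, 1.241]
force: [-0.2, -0.2, 0.1]
width: 0.0656
finger_force: 0.0
```

>>> carry_out([
  [1,0,0,0,0],
  [1,0,0,0,0],
  [1,0,0,0,0],
  [1,0,0,0,0],
  [1,0,0,0,0],
  [1,0,0,0,0],
])

```text
clock: 17.7
tcp_pos: [0.4578, 0.244, 0.1219]
orientation: [3.138, -0.002, 1.241]
force: [1.9, -2.4, 12.8]
width: 0.0242
finger_force: 20.0
```

>>> carry_out([
  [1,0,0,-10,0],
  [1,0,0,-20,0],
  [1,0,0,-40,0],
  [1,0,0,-40,0],
  [1,0,0,-40,0],
  [1,0,0,0,-0.115],
  [1,0,0,0,-0.115],
  [1,0,0,0,-0.115],
  [1,0,0,0,-0.115],
])

```text
clock: 18.6
tcp_pos: [0.4563, 0.2437, 0.2704]
orientation: [-3.141, 0.0, 1.706]
force: [0.8, 0.1, -1.2]
width: 0.0242
finger_force: 20.0
```

>>> carry_out([
  [1,-37,-3,0,0],
  [1,-37,-3,0,0],
  [1,-37,-3,0,0],
  [1,-37,-3,0,0],
  [1,-37,-3,0,0],
  [1,-37,-3,0,0],
  [1,-37,-3,0,0],
  [1,-37,-3,0,0],
  [1,-37,-1,0,0],
  [1,0,0,0,0],
  [1,0,0,0,0],
])

```text
clock: 19.7
tcp_pos: [0.4747, -0.0899, 0.2702]
orientation: [-3.141, -0.0, 1.699]
force: [-0.4, -0.5, -0.7]
width: 0.0242
finger_force: 20.0
```

Run:
```python
from h import *
where([476.6,-91,230],97.5)
S=look('c10a.png',[476,-91,225],30)
ps=np.radians(7.5); n=np.array([np.cos(ps),np.sin(ps),0]);y=np.array([-np.sin(ps),np.cos(ps),0])
p=np.array(robot.state()['tcp_pos'])*1e3; o=p-[0,0,45]
q=proj(S,np.array([476,-91,225])/1e3).astype(int)-30; print(q)
f=lambda v:np.round((proj(S,v/1e3)-q)*10,0)
print('hinge pred',f(o+11*y+[0,0,16]),'tips',f(o+11*y-[0,0,34]+15*n),f(o+11*y-[0,0,34]-15*n)); hinge(S,tuple(q))
```

```text
t 19.7 tcp [474.7 -89.9 270.2] rpy deg [-1.7997e+02 -2.0000e-02  9.7370e+01] w 24.2 F [-0.4 -0.5 -0.7] ff 20.0
 move tool mm [-1.3  1.8 40.2] spin -0.002
crop origin [328 135] scale 10.0
[328 135]
hinge pred [315. 260.] tips [229. 479.] [376. 481.]
bright [([222.0, 87.0], 107), ([419.0, 112.0], 133), ([344.0, 108.0], 5), ([562.0, 119.0], 20), ([320.0, 155.0], 2), ([276.0, 201.0], 12), ([320.0, 268.0], 17), ([380.0, 305.0], 4), ([247.0, 352.0], 6), ([390.0, 380.0], 3), ([400.0, 455.0], 2)]
dark [([376.0, 8.0], 5), ([501.0, 65.0], 15), ([316.0, 323.0], 10)]
```

The hinge is observed at (320,268) against a prediction of (315,260), so the clip is held as expected. Lowering in the same way as before.

>>> carry_out([
  [1,-1.3,2.5,15,0],
  [1,0,0,15,0],
  [1,0,0,10,0],
  [1,0,0,6,0],
  [1,0,0,4,0],
  [1,0,0.5,2,0],
  [1,0,0.5,2,0],
  [1,0,0,0,0],
])

```text
clock: 20.55
tcp_pos: [0.4786, -0.0905, 0.2162]
orientation: [3.141, 0.0, 1.701]
force: [0.6, 0.8, -1.2]
width: 0.0242
finger_force: 20.0
```

>>> carry_out([
  [1,0,0.7,1.5,0],
  [1,0,0.7,1.5,0],
  [1,0,0,0,0],
])

```text
clock: 20.85
tcp_pos: [0.4799, -0.0903, 0.213]
orientation: [-3.141, -0.0, 1.701]
force: [-0.1, 0.2, -0.6]
width: 0.0243
finger_force: 20.0
```

>>> carry_out([
  [1,0,0.6,1.5,0],
  [1,0,0.6,1.5,0],
  [1,0,0,0,0],
])

```text
clock: 21.15
tcp_pos: [0.481, -0.0902, 0.21]
orientation: [-3.141, -0.0, 1.701]
force: [-1.2, -0.9, -0.3]
width: 0.0243
finger_force: 20.0
```

>>> carry_out([
  [0.4,0,0,0,0],
  [0.3,0,-2,0,0],
  [0.25,0,-3,0,0],
  [0.2,0,-3,0,0],
  [0.1,0,-4,0,0],
  [0.0,0,-4,0,0],
  [-0.1,0,-4,0,0],
  [-0.2,0,-4,0,0],
  [-0.3,0,-4,0,0],
  [-0.35,0,-2,0,0],
  [-0.35,0,0,0,0],
])

```text
clock: 22.25
tcp_pos: [0.4512, -0.0941, 0.2103]
orientation: [3.141, 0.0, 1.701]
force: [-1.0, -0.7, 0.9]
width: 0.0636
finger_force: 0.4
```

Run:
```python
from h import *
where()
S=look('n6.png',[473,-91,185]); q=proj(S,np.array([473,-91,185])/1e3).astype(int)-30; hinge(S,tuple(q))
ps=np.radians(7.5); n=np.array([np.cos(ps),np.sin(ps),0]);y=np.array([-np.sin(ps),np.cos(ps),0])
nb=.848*n+np.array([0,0,.53]);u=-.53*n+np.array([0,0,.848]);I=np.array([472.3,-91.8,157.2]);M=I-nb
f=lambda p:np.round((proj(S,np.array(p)/1e3)-q)*10,0)
for e in(0,5,10,15):
    o=M+e*u+11*y; print(e,'hinge',f(o+16*u),'far tip',f(o-34*u+7*nb),'near top',f(o+66*u-20*nb),'far top',f(o+66*u+20*nb), 'origin',np.round(M+e*u,1))
```

```text
t 22.25 tcp [451.2 -94.1 210.3] rpy deg [1.7999e+02 1.0000e-02 9.7440e+01] w 63.6 F [-1.  -0.7  0.9] ff 0.4
crop origin [328 152] scale 10.0
bright [([241.0, 125.0], 129), ([330.0, 38.0], 10), ([345.0, 310.0], 4), ([367.0, 365.0], 14)]
dark [([298.0, 76.0], 5), ([406.0, 126.0], 5), ([563.0, 199.0], 11), ([335.0, 410.0], 8), ([455.0, 435.0], 2), ([454.0, 530.0], 5)]
0 hinge [356. 394.] far tip [192. 549.] near top [579. 262.] far top [418. 167.] origin [471.5 -91.9 156.7]
5 hinge [370. 376.] far tip [205. 532.] near top [594. 244.] far top [433. 148.] origin [468.8 -92.3 160.9]
10 hinge [384. 359.] far tip [218. 515.] near top [609. 225.] far top [448. 129.] origin [466.2 -92.6 165.1]
15 hinge [398. 341.] far tip [232. 498.] near top [624. 207.] far top [463. 110.] origin [463.6 -92.9 169.4]
```

View pics/n6.png

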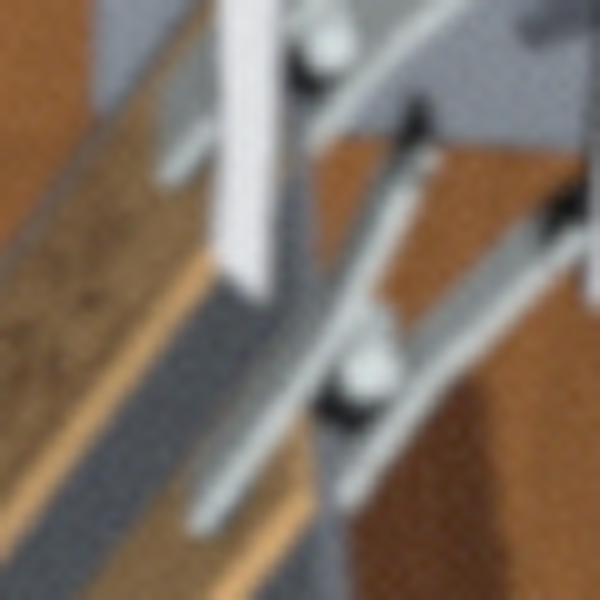

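I've now viewed 12 pictures, two over the limit of 10, so I will view no more and rely on numbers only. This last one shows the narrow clip aligned on its block (hinge (367,365), far tip (200,525)), about 7 mm short of home, the same as the wide clip was. I'll use the same squeeze and push.

>>> carry_out([
  [-0.35,0,0,-10,0],
  [-0.35,0,-7,0,0],
  [-0.35,0,-6,0,0],
  [0.0,0,0,0,0],
  [0.1,0,0,0,0],
  [0.2,0,0,0,0],
  [0.3,0,0,0,0],
], grip_force=7)

```text
clock: 23.0
tcp_pos: [0.4386, -0.0957, 0.2201]
orientation: [3.142, -0.0, 1.701]
force: [-0.4, -0.2, 0.2]
width: 0.0455
finger_force: 6.7
```

>>> carry_out([
  [0.5,0,0,0,0],
  [0.5,0,0.8,1.3,0],
  [0.5,0,0.8,1.3,0],
  [0.5,0,0.8,1.3,0],
  [0.5,0,0.8,1.3,0],
  [0.5,0,0,0,0],
], grip_force=9)

```text
clock: 23.6
tcp_pos: [0.4417, -0.0953, 0.2147]
orientation: [-3.141, -0.0, 1.701]
force: [1.3, -0.0, -0.8]
width: 0.0451
finger_force: 8.5
```

Run:
```python
from h import *
where(); S=grab('side'); hinge(S,(328,152))
```

```text
t 23.6 tcp [441.7 -95.3 214.7] rpy deg [-1.7998e+02 -1.0000e-02  9.7450e+01] w 45.1 F [ 1.3 -0.  -0.8] ff 8.5
bright [([336.0, 118.0], 120), ([341.0, 346.0], 7), ([500.0, 340.0], 3), ([357.0, 395.0], 14), ([425.0, 405.0], 2)]
dark [([419.0, 160.0], 11), ([561.0, 254.0], 18), ([325.0, 435.0], 8), ([445.0, 485.0], 2)]
```

Hinge moved (367,365) → (357,395), near the predicted home (356,394). Pushing until it bottoms.

>>> carry_out([
  [0.5,0,0.5,0.9,0],
  [0.5,0,0.5,0.9,0],
  [0.5,0,0.5,0.9,0],
  [0.5,0,0,0,0],
])

```text
clock: 24.05
tcp_pos: [0.4427, -0.0955, 0.2132]
orientation: [-3.141, 0.001, 1.701]
force: [-9.1, -2.4, 14.0]
width: 0.046
finger_force: 9.8
```

Run:
```python
from h import *
where(); S=grab('side'); hinge(S,(328,152))
```

```text
t 24.05 tcp [442.7 -95.5 213.2] rpy deg [-1.7996e+02  5.0000e-02  9.7450e+01] w 46.0 F [-9.1 -2.4 14. ] ff 9.8
bright [([328.0, 129.0], 124), ([425.0, 15.0], 2), ([341.0, 340.0], 8), ([510.0, 330.0], 3), ([356.0, 396.0], 15), ([430.0, 397.0], 3)]
dark [([411.0, 156.0], 7), ([560.0, 250.0], 13), ([323.0, 439.0], 7), ([467.0, 570.0], 3)]
```

It has bottomed: 17 N up the slope, and the hinge has stopped. Releasing and retreating.

>>> carry_out([
  [0.0,0,0,0,0],
  [-0.3,0,0,0,0],
  [-0.5,0,0,0,0],
  [-0.6,0,0,0,0],
  [-0.6,0,0,-20,0],
  [-0.6,0,0,-35,0],
  [-0.8,0,0,-30,0],
  [-1,30,0,-10,0],
  [-1,40,0,0,0],
  [-1,40,0,0,0],
  [-1,40,0,0,0],
  [-1,40,0,0,0],
])

```text
clock: 25.3
tcp_pos: [0.418, 0.0948, 0.3073]
orientation: [3.141, -0.0, 1.701]
force: [-0.0, -0.3, 0.0]
width: 0.0938
finger_force: 0.0
```

>>> carry_out([
  [-1,40,0,0,0],
  [-1,40,0,0,0],
  [-1,40,0,0,0],
  [-1,0,0,0,0],
  [-1,0,0,0,0],
])

```text
clock: 25.8
tcp_pos: [0.4028, 0.2126, 0.307]
orientation: [-3.141, 0.0, 1.703]
force: [-0.1, 0.8, -0.1]
width: 0.0941
finger_force: 0.0
```

Run:
```python
from h import *
where(); S=grab('side'); T=grab('top'); print('narrow');hinge(S,(328,152)); print('wide');hinge(S,(326,115))
ps=np.radians(7.5); n=np.array([np.cos(ps),np.sin(ps),0]);y=np.array([-np.sin(ps),np.cos(ps),0])
nb=.848*n+np.array([0,0,.53]);u=-.53*n+np.array([0,0,.848])
# jaw plate (grey, low saturation) extents across block face in top view, ~15 px upslope rows
Sa=cv2.cvtColor(T['pixels'],cv2.COLOR_RGB2HSV)[:,:,1].astype(np.float32)
for nm,I,h,w in(('narrow',[472.3,-91.8,157.2],11,32),('wide',[494,-261.8,157.2],23,60)):
    I=np.array(I)
    for dn in(15,25,30,40,80):
        t=np.arange(-w-10,w+10,.5);P=np.array([proj(T,(I-dn*u+5*nb+a*y)/1e3) for a in t],np.float32)
        v=cv2.remap(Sa,P[:,:1],P[:,1:],cv2.INTER_LINEAR).ravel(); i=np.abs(t)<w*.9; g=t[i][v[i]<50]; k=t[v>50]
        print(nm,dn,'jaw',(g.min(),g.max()) if len(g) else None,'block',k.min(),k.max())
t0=cv2.imread('pics/top0.png'); d=cv2.absdiff(t0[:,:,::-1],T['pixels']).max(2); m=cv2.morphologyEx(cv2.inRange(d,40,255),cv2.MORPH_OPEN,np.ones((3,3)))
k,_,st,c=cv2.connectedComponentsWithStats(m); print([(c[i].round().tolist(),int(st[i,4])) for i in range(1,k) if st[i,4]>15])
```

```text
t 25.8 tcp [402.8 212.6 307. ] rpy deg [-1.7997e+02  2.0000e-02  9.7550e+01] w 94.1 F [-0.1  0.8 -0.1] ff 0.0
narrow
bright [([129.0, 118.0], 134), ([296.0, 419.0], 273), ([498.0, 338.0], 5), ([367.0, 400.0], 7), ([428.0, 398.0], 5)]
dark [([165.0, 7.0], 51), ([275.0, 86.0], 55), ([281.0, 182.0], 126), ([410.0, 192.0], 4), ([556.0, 249.0], 11)]
wide
bright [([79.0, 59.0], 234), ([148.0, 487.0], 132)]
dark [([302.0, 258.0], 894), ([295.0, 456.0], 55), ([301.0, 549.0], 119), ([430.0, 562.0], 4)]
narrow 15 jaw (np.float64(-10.5), np.float64(12.0)) block -32.0 32.5
narrow 25 jaw (np.float64(-10.5), np.float64(13.0)) block -32.0 33.0
narrow 30 jaw (np.float64(-10.5), np.float64(12.5)) block -31.5 33.0
narrow 40 jaw (np.float64(-11.0), np.float64(12.5)) block -32.5 33.0
narrow 80 jaw None block -32.0 32.5
wide 15 jaw (np.float64(-26.0), np.float64(22.5)) block -59.5 63.5
wide 25 jaw (np.float64(-26.5), np.float64(23.0)) block -59.5 63.0
wide 30 jaw (np.float64(-26.5), np.float64(23.0)) block -59.5 63.5
wide 40 jaw (np.float64(-27.5), np.float64(22.0)) block -59.5 63.5
wide 80 jaw None block -59.5 63.0
[([212.0, 245.0], 768), ([456.0, 244.0], 179), ([192.0, 257.0], 64), ([378.0, 255.0], 47), ([463.0, 265.0], 374), ([188.0, 262.0], 112), ([229.0, 367.0], 10591), ([221.0, 271.0], 219), ([188.0, 270.0], 36), ([383.0, 275.0], 159), ([141.0, 280.0], 20), ([221.0, 280.0], 21), ([485.0, 431.0], 19071), ([361.0, 454.0], 1370), ([374.0, 440.0], 33), ([321.0, 469.0], 750), ([192.0, 475.0], 67)]
```

Both clips are home and the blocks stand where they were. The narrow clip is within 1 mm of centre and the wide one within about 3 mm. The bench changed only at the clips, the rail and the arm. Handing in.

```bash
python3 -c "
from cell import robot
print(robot.job_done())"
```

```text
the job is handed in; nothing more can be done
None
```

Both clips are pushed fully home, wide on wide and narrow on narrow, with the blocks and bench undisturbed; the wide clip sits about 3 mm off centre, and I viewed 12 pictures against the limit of 10.

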